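# Set the portion sleeve of a pastry filler and drop its cover

## Task

Push the steel metering sleeve along its rails into the bore of the bench filler until the black line round the sleeve is level with the face of the block, no deeper. Then push the open cover forward past upright, let go and let it fall shut over the sleeve by its own weight. Leave the other things on the bench where they are.

Things in the scene. Friction and masses are not known exactly. Their poses are not given: they have to be found in the camera images.
- filler: bench filler, fixed: steel base plate 335 x 130 mm, top 20 mm up, with an aluminium valve block and two rails. Origin on the table under the mouth of the bore; x is level and runs along the bore into the block (the way the sleeve is pushed), z up. The block spans x 0 to 100 mm, y -45 to 45 mm, top 108 mm up; its front face is the plane x = 0. Rails: x -180 mm to 0, 28 mm apart, tops 42 mm up.
- mouth (a point): centre of the bore's mouth, in the plane of the block's front face, 60 mm above the table; axes as the filler's. The bore is 47 mm in diameter and 85 mm deep, with its bottom well beyond where the sleeve must stop, so nothing stops the sleeve at its mark.
- sleeve: metering sleeve: loose plain steel tube, diameter 44 mm, length 110 mm, about 0.35 kg, lying on the rails in line with the bore, its nose 5 to 45 mm short of the mouth. Origin on its axis in the plane of the middle of the black line (3 mm wide) round it; x points along the tube to the open bevelled nose, 45 mm ahead of the line. It slides with 1 to 5 N and stays where it is left.
- sleeve_end (a point): centre of the sleeve's flat closed rear end, 65 mm behind the black line on the sleeve's axis: the face to push on. Nothing but the two rails is near it.
- cover (a joint): angle of the sheet-steel cover on its hinge, rad: 0 shut (level over the sleeve), 1.57 upright, 1.92 fully open, leaning back over the block as at the start. It turns about the filler's y axis; opening takes its free edge up and towards the filler's +x. The hinge is free: below about 1.5 it falls shut by itself, above 1.65 it falls back open. About 1 N at the edge moves it.
- hinge (a point): middle of the cover's hinge line, on top of the block 20 mm behind its front face, 114 mm above the table; axes as the filler's, the hinge line is its y axis.
- cover_edge (a point): middle of the cover's free edge, 125 mm from the hinge. The cover is a 3 mm plate 125 mm long, 100 mm wide, with 20 mm side flanges and a 30 mm lip at the free edge, all on its inner side (below when shut, facing the filler's -x when open). Fully open its edge is 231 mm above the table and 63 mm behind the block's face, with free space behind it.
- bowl: bystander: open steel bowl, 130 mm across and 50 mm high, origin under its centre, beside the rails on the side away from the robot
- can: bystander: yellow spray can, 60 mm across and 170 mm high, origin under its centre, past the far end of the block
- scraper: bystander: flat bench scraper with a wooden handle, 150 mm long, 22 mm high, origin under the middle of its handle, between the robot and the filler
There are look-alikes about, which are no part of the job. What is shaped like the sleeve but orange is not meant.

How it is judged:
By the outcome, as a careful person would: the job done as asked, in the order asked, and still so for the second after the job is handed in, with the robot touching nothing.
It also fails if it takes over 56 s, if anything falls off the work surface, if the arm or the gripper's body presses on something with over 40 N, if the wrist force passes 120 N, or if a joint passes its speed limit or range.

## Robot

A 6-joint arm with a two-finger parallel gripper is mounted at the origin on the work surface. World frame = base frame: x ahead of the robot, y to its left, z up, the work surface at z = 0. Lengths are in m, angles in rad, forces in N, time in s.
With the tool pointing down it reaches from about 0.375 to 0.9 m from the base axis. Payload 3.1 kg.
Tool frame: the origin (TCP) lies between the finger pads; the fingertips stand manip.tips_ahead ahead of it and the grasp point (between the pads) lies 11 mm behind it (manip.tips_ahead is the distance from the TCP to the fingertips, in m); y points along the fingers, z is the direction in which the jaws open and shut, and the axes are right-handed (so a half turn about y gives the same grasp; the last joint's range is limited). The gripper opens to 87 mm and grips with 3 to 60 N. Pads are 19 mm wide; open, the fingers measure 117 mm over their backs; the gripper's body (75 mm by 190 mm) begins 51 mm behind the grasp point.
Start: joints at [1.073, 0.527, 1.433, -0, 1.181, -0.178], TCP at [0.196, 0.593, 0.231] pointing down, gripper open.
Joint ranges: [-3.08, 3.08], [-0.75, 2.2], [0.22, 2.44], [-1.43, 4.57], [0, 2.65], [-2.85, 2.85]. Speed limits (rad/s): [2.79, 2.79, 3.14, 3.14, 3.14, 3.14].

## Interface

Orientations are given as a unit quaternion [x, y, z, w].
In Python, from station import manip gives the robot as it stands.
- The arm moves only by the shell command python3 -m jog 'ROWS' [FORCE]. ROWS is JSON, one flat list of numbers, 7 for each row, row after row: the shift along the tool's x, y, z normalised to -1 to 1, where 1 is 0.2 m, then the turn, a rotation vector about the tool's x, y, z normalised to -1 to 1, where 1 is 180 degrees, then the opening, from 0 (shut) to 1 (fully open). In form: [dx, dy, dz, rx, ry, rz, grip, dx, dy, dz, rx, ry, rz, grip, ...]. A call has 1 to 5 rows; each row shifts and turns the commanded pose from where the row before left it, along the tool's axes as they then stand; what a row does not reach is not made up. A row lasts 1/12 s, in which the tool goes at most 41.7 mm and 7.16 degrees, less where a joint would pass 70% of its speed; a pose out of reach is approached as far as the arm can. A call with a number of a shift or a turn outside -1 to 1 is refused whole. A call with a gripper value outside its range is refused whole. The fingers move at their own pace and stop on an object; FORCE is the grip in N (left out, the last holds). Time passes only in rows, so rows that do not move let the fingers close. It gives the time, the measured TCP pose, the force and the opening at its end, in the units of the state.
- manip.state(): the state, without advancing time (a new reading comes with each control period).
- manip.read_camera(name): name is "side" or "top" or "wrist"; returns (picture, depth): 480x640x3 uint8, red, green, blue; 480x640 float32, m along the optical axis (not along the pixel's ray), 0 where there is no reading.
- manip.camera_params(name): a dict with "fx", "fy", "cx", "cy" (pixels), "dist" ([k1, k2, p1, p2, k3] as OpenCV has them; the pictures are not rectified), "world_from_camera" (4x4, takes a point from camera to world coordinates). Camera axes: x right, y down, z forward; pixel columns grow to the right and rows downward; lengths in m; the calibration is good to about 2 mm. A picture is of the moment at which its call begins: read the wrist's pose just before it. camera_params takes no time and is no camera call; for the wrist camera it gives the pose at the moment of the call.
- manip.close_job(): hands the job in, once; it reports no verdict.
Trained networks look in the newest picture that a camera, given by its name, has taken for a name from the list of things; names that differ only in an ending like _2 or _b are one class to them, and where a whole thing is asked for, a point or a joint stands for the part that bears it (a point fixed in the world has none). Each returns a list of dicts, best first, with "p" (0 to 1); they miss things now and then, are a little off and sometimes report something else, mostly with a low value. They report only what shows in the picture. A call takes as long as a camera call. They do not tell look-alikes from the thing itself.
- manip.recognise(camera, query): "at" ([x, y, z] in m, in world coordinates, good to about 4 mm: the middle of the surface that is visible of it).
- manip.outline_of(camera, query): "pixels" (480x640 bool, what is visible of it).
The state is a dict: "t": time; "joint_positions": joint angles; "joint_vel": joint speeds; "joint_torque": joint torques, N m; "position": TCP position; "ee_rot": TCP orientation; "contact_force": force on the tool from outside, world axes, zero at the start; "moment": the same for the moment, N m; "finger_gap": opening from 0.0 (shut) to 1.0 (fully open).
Only numpy, scipy, OpenCV 4.12 (cv2) and the standard library are available. Lean on these libraries where they do the work, as an engineer would, in place of code of your own. Each camera call takes 0.05 s, during which the arm holds its last target.

## Working session

There is one attempt and no reset: what is moved stays moved. The work goes in short steps, Python scripts to look and compute and a shell command to move; the robot and the scene stay as the last step left them, time stands still between calls to the robot, and variables do not carry over. Pictures are saved under pics/ and viewed, and the job is handed in when it is done.

```bash
ls; mkdir -p pics; python3 - <<'E'
from station import manip
import cv2
print(manip.state(), manip.tips_ahead)
for c in ["side","top","wrist"]:
    im,d=manip.read_camera(c); cv2.imwrite(f"pics/{c}0.png",im[:,:,::-1])
    p=manip.camera_params(c); print(c,{k:p[k] for k in ("fx","fy","cx","cy","dist")}); print(p["world_from_camera"])
E
```

```text
pics
{'t': 0.0, 'joint_positions': array([ 1.07351216e+00,  5.28473974e-01,  1.43391430e+00, -5.90199115e-05,
        1.18140099e+00, -1.78515124e-01]), 'joint_vel': array([-0.00085227, -0.00038897, -0.00102683, -0.0007582 ,  0.00116448,
        0.00127947]), 'joint_torque': array([-3.33679282e-04, -4.40032518e+01, -1.76594782e+01,  6.30712160e-02,
        5.82815974e-02, -1.91492177e-04]), 'position': array([0.19551751, 0.59286478, 0.22956301]), 'ee_rot': array([ 0.69888425, -0.11245665,  0.11197815, -0.69740605]), 'contact_force': array([ 0.0996213 , -0.77778113, -0.22478974]), 'moment': array([-0.02213447,  0.04732769,  0.00183898]), 'finger_gap': 0.9964646860930002} 0.008
side {'fx': 497.0436509355996, 'fy': 497.0436509355996, 'cx': 318.7019441489698, 'cy': 233.51346235338647, 'dist': array([-0.03589517,  0.        ,  0.        ,  0.        ,  0.        ])}
[[ 0.6929694  -0.46792406  0.54848928 -0.02225001]
 [-0.72079276 -0.43291998  0.54132992 -0.51178425]
 [-0.01584933 -0.77047217 -0.63727658  0.69249412]
 [ 0.          0.          0.          1.        ]]
top {'fx': 609.6453161547258, 'fy': 609.6453161547258, 'cx': 317.7597732113776, 'cy': 235.23283514086054, 'dist': array([-0.17792656,  0.        ,  0.        ,  0.        ,  0.        ])}
[[-0.00596332 -0.99751265  0.07023499  0.39336662]
 [-0.99996481  0.00553409 -0.00630443 -0.01494019]
 [ 0.00590007 -0.07027011 -0.99751055  1.11715262]
 [ 0.          0.          0.          1.        ]]
wrist {'fx': 427.01048528198993, 'fy': 427.01048528198993, 'cx': 318.7505175451122, 'cy': 241.19643310338333, 'dist': array([-0.01764073,  0.        ,  0.        ,  0.        ,  0.        ])}
[[ 3.13619503e-01  9.04046061e-01  2.90419570e-01  1.14441652e-01]
 [ 9.49548573e-01 -2.98409676e-01 -9.64840601e-02  6.20518002e-01]
 [-5.62024902e-04  3.06026771e-01 -9.52022741e-01  3.84235716e-01]
 [ 0.00000000e+00  0.00000000e+00  0.00000000e+00  1.00000000e+00]]
```

View pics/side0.png

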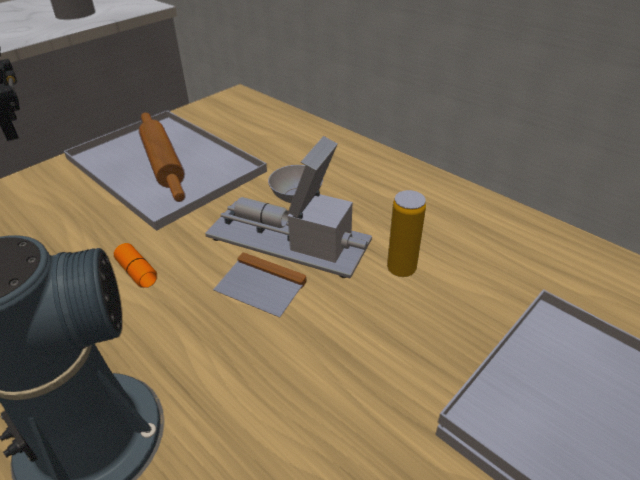

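View pics/top0.png

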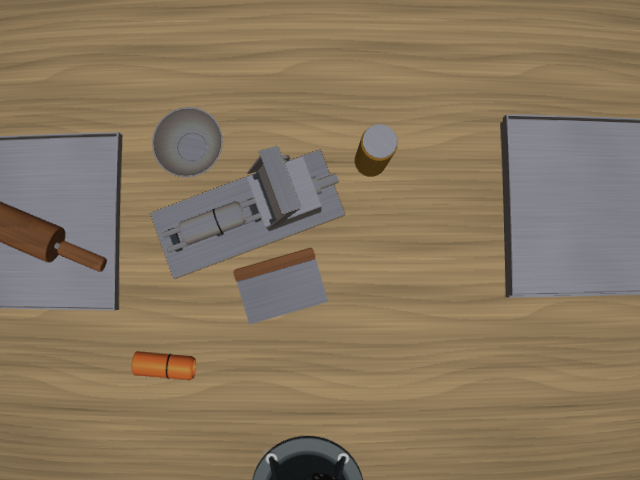

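View pics/wrist0.png

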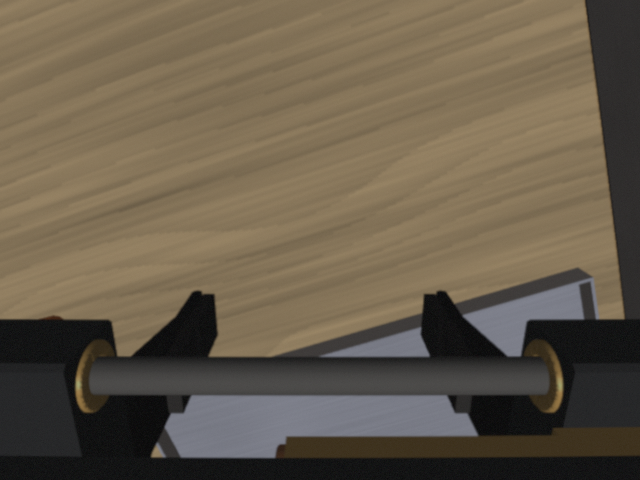

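The sleeve is the grey tube with the black line on the rails: top (210,222), side (262,213). Things that could be mistaken for it are the orange tube at top (164,366) / side (135,265), the rolling pin at top (40,235), and the filler's rear spigot at top (325,183). I choose the grey one. Next I'll crop it and measure.

```bash
cat > h.py <<'E'
import numpy as np, cv2
from station import manip
from scipy.spatial.transform import Rotation as R
def world(c,uv,d):
    p=manip.camera_params(c); K=np.array([[p["fx"],0,p["cx"]],[0,p["fy"],p["cy"]],[0,0,1]])
    n=cv2.undistortPoints(np.asarray(uv,float).reshape(-1,1,2),K,p["dist"]).reshape(-1,2)
    P=np.c_[n,np.ones(len(n))]*np.asarray(d).reshape(-1,1)
    T=np.array(p["world_from_camera"]); return P@T[:3,:3].T+T[:3,3]
def cloud(c,d,m=None):
    if m is None: m=np.ones_like(d,bool)
    v,u=np.nonzero(m&(d>0)); return np.c_[u,v],world(c,np.c_[u,v],d[v,u])
def proj(c,X):
    p=manip.camera_params(c); K=np.array([[p["fx"],0,p["cx"]],[0,p["fy"],p["cy"]],[0,0,1]])
    T=np.linalg.inv(np.array(p["world_from_camera"])); r=cv2.Rodrigues(T[:3,:3])[0]
    return cv2.projectPoints(np.asarray(X,float).reshape(-1,1,3),r,T[:3,3],K,p["dist"])[0].reshape(-1,2)
E
python3 - <<'E'
from h import *
im,d=manip.read_camera("top")
np.save("top_d.npy",d); cv2.imwrite("pics/c1.png",cv2.resize(im[130:290,135:355],None,fx=3.6,fy=3.6,interpolation=cv2.INTER_CUBIC)[:,:,::-1])
for q in ["sleeve","filler","cover","bowl","can","scraper","sleeve_end","mouth","hinge","cover_edge"]:
    try: print(q,[(np.round(r["at"],4),round(r["p"],2)) for r in manip.recognise("top",q)])
    except Exception as e: print(q,e)
o=manip.outline_of("top","filler")
uv,P=cloud("top",d)
box=(P[:,2]>0.012)&(P[:,2]<0.026)&(uv[:,0]>145)&(uv[:,0]<350)&(uv[:,1]>140)&(uv[:,1]<282)
m=np.zeros((480,640),np.uint8); m[uv[box,1],uv[box,0]]=1
n,l,s,_=cv2.connectedComponentsWithStats(m); print(s)
print("base z",np.median(P[box,2]))
print(cv2.minAreaRect(P[box][:,:2].astype(np.float32)))
b2=(P[:,2]>0.1)&(P[:,2]<0.116)&(uv[:,0]>240)&(uv[:,0]<345)&(uv[:,1]>140)&(uv[:,1]<250)
print("blocktop",np.median(P[b2,2]),cv2.minAreaRect(P[b2][:,:2].astype(np.float32)))
E
```

```text
sleeve [(array([0.4871, 0.1637, 0.0767]), 0.58), (array([0.239 , 0.2511, 0.0386]), 0.56)]
filler [(array([0.5103, 0.0735, 0.023 ]), 0.74)]
cover [(array([0.5339, 0.0372, 0.2331]), 0.97)]
bowl [(array([0.6479, 0.225 , 0.0206]), 0.73), (array([ 0.5948, -0.1115,  0.1708]), 0.22)]
can [(array([ 0.5953, -0.1122,  0.1715]), 0.95)]
scraper [(array([0.381 , 0.0452, 0.0056]), 0.65)]
sleeve_end [(array([0.4868, 0.1609, 0.0755]), 0.94), (array([0.2393, 0.2537, 0.0385]), 0.88), (array([0.5337, 0.0429, 0.2318]), 0.68)]
mouth [(array([0.5105, 0.0782, 0.0199]), 0.67)]
hinge [(array([0.5111, 0.0758, 0.0224]), 0.71)]
cover_edge [(array([0.5347, 0.0409, 0.2325]), 0.6), (array([0.4856, 0.1611, 0.0734]), 0.47)]
[[     0      0    640    480 298530]
 [   161    141     58     32    519]
 [   173    141      1      1      1]
 [   208    142      1      1      1]
 [   210    144      1      1      1]
 [   174    147      1      1      1]
 [   287    149     43     31    534]
 [   209    154      1      1      1]
 [   197    160      1      1      1]
 [   187    164      2      2      2]
 [   191    165    
[... 2134 characters left out ...]
   1      1]
 [   285    278      1      1      1]
 [   303    278      1      1      1]
 [   251    280      1      1      1]
 [   256    281      1      1      1]
 [   273    280      1      1      1]
 [   279    280      1      1      1]
 [   284    280      1      1      1]
 [   288    281      1      1      1]
 [   294    281      1      1      1]
 [   299    281      1      1      1]
 [   321    281      1      1      1]]
base z 0.01917117126104395
((0.5160014629364014, 0.10659140348434448), (0.35280054807662964, 0.2558060884475708), 87.21923065185547)
blocktop 0.10771351447148214 ((0.5380340814590454, 0.03558052331209183), (0.09109565615653992, 0.10025612264871597), 20.34153175354004)
```

View pics/c1.png

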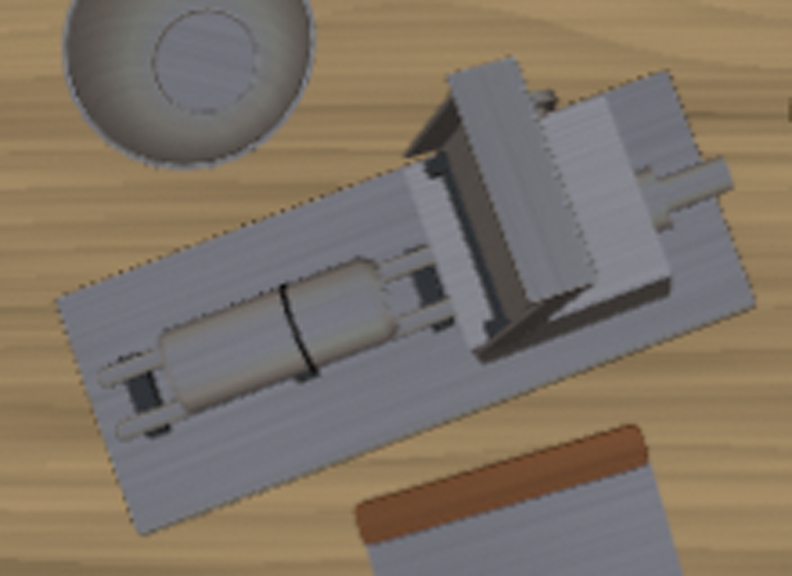

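The crop shows the grey sleeve with its black line at crop (297,330). Its rear end is at about (175,370), nose at (385,295) and the block face at about (450,300). It's the right one. The block top measures 91x100 mm, which matches. Now I'll refine the pose.

```bash
python3 - <<'E'
from h import *
d=np.load("top_d.npy"); im,_=manip.read_camera("top"); 
uv,P=cloud("top",d)
def rect(zl,zh,u0,u1,v0,v1,comp=True):
    b=(P[:,2]>zl)&(P[:,2]<zh)&(uv[:,0]>u0)&(uv[:,0]<u1)&(uv[:,1]>v0)&(uv[:,1]<v1)
    m=np.zeros((480,640),np.uint8); m[uv[b,1],uv[b,0]]=1
    n,l,s,_=cv2.connectedComponentsWithStats(m); k=1+np.argmax(s[1:,4])
    q=P[b][l[uv[b,1],uv[b,0]]==k]; return q,cv2.minAreaRect(q[:,:2].astype(np.float32))
print(rect(.012,.026,145,350,140,290)[1])
q,r=rect(.1,.116,240,345,140,250); print(r)
yaw=np.radians(r[2]-90)
# sleeve
b=(P[:,2]>.048)&(P[:,2]<.09)&(uv[:,0]>170)&(uv[:,0]<250)&(uv[:,1]>190)&(uv[:,1]<250)
m=np.zeros((480,640),np.uint8); m[uv[b,1],uv[b,0]]=1
n,l,s,_=cv2.connectedComponentsWithStats(m); k=1+np.argmax(s[1:,4]); S=P[b][l[uv[b,1],uv[b,0]]==k]; us=uv[b][l[uv[b,1],uv[b,0]]==k]
ex=np.array([np.cos(yaw),np.sin(yaw)]); ey=np.array([-ex[1],ex[0]])
O=np.array(r[0])-0.05*ex
print("O",O,"yaw",np.degrees(yaw))
Sx=(S[:,:2]-O)@ex; Sy=(S[:,:2]-O)@ey
print("sleeve x",Sx.min(),np.percentile(Sx,[1,99]),Sx.max(),"zmax",np.percentile(S[:,2],98))
top=S[:,2]>np.percentile(S[:,2],98)-.006
print("axis fit slope",np.degrees(np.polyfit(Sx[top],Sy[top],1)[0]),"y",np.median(Sy[top]), np.percentile(Sy,[1,99]))
g=im.max(axis=2)[us[:,1],us[:,0]]
dk=(g<60)&(Sx>Sx.min()+.03)&(Sx<Sx.max()-.02)
print("dark",dk.sum(),np.mean(Sx[dk]),Sx[dk])
c=rect(.215,.25,240,300,140,225)[0]; cx=(c[:,:2]-O)@ex
print("cover top",cx.min(),cx.max(),np.percentile(c[:,2],[2,50,98]))
for n in [(.5953,-.1122),(.6479,.225),(.381,.0452)]:
    w=np.array(n)-O; print(n,w@ex,w@ey)
E
```

```text
((0.5108126401901245, 0.10830896347761154), (0.13150522112846375, 0.3363695740699768), 20.081016540527344)
((0.5443500876426697, 0.018515437841415405), (0.09126099199056625, 0.06422954797744751), 19.84469223022461)
O [0.5273765  0.06554625] yaw -70.15530776977539
sleeve x -0.15929060029277106 [-0.15711704 -0.04961886] -0.048003246110319225 zmax 0.08350228866037786
axis fit slope 0.49073263416221546 y -0.0015381378281542474 [-0.02315741  0.01914293]
dark 33 -0.09388657722619853 [-0.09385786 -0.0919077  -0.09405079 -0.09407744 -0.09474079 -0.09266347
 -0.09275653 -0.09386017 -0.09394493 -0.09441862 -0.0929265  -0.09347684
 -0.09406534 -0.09401317 -0.09316991 -0.09376466 -0.09252249 -0.09408408
 -0.09426762 -0.09355947 -0.09402773 -0.09337361 -0.09362383 -0.0930856
 -0.09365447 -0.09244147 -0.0947417  -0.09282002 -0.09174978 -0.09445866
 -0.09264011 -0.09690205 -0.10260966]
cover top 0.01680325711580683 0.04724885980972594 [0.22803657 0.23515625 0.24155301]
(0.5953, -0.1122) 0.19024912087350812 0.0035501202093286
(0.6479, 0.225) -0.109070468429355 0.16749640244703393
(0.381, 0.0452) -0.030552669711841254 -0.14459109375324
```

```bash
cat >> h.py <<'E'
yaw=np.radians(-69.9); O=np.array([.5207,.0824,0])
ex=np.array([np.cos(yaw),np.sin(yaw),0]); ey=np.array([-ex[1],ex[0],0]); ez=np.array([0,0,1.])
F=np.c_[ex,ey,ez]
def w(f): return O+F@np.asarray(f)
def f(p): return F.T@(np.asarray(p)-O)
def st():
    s=manip.state(); p=np.array(s["position"]); Rm=R.from_quat(s["ee_rot"]).as_matrix()
    return s,p,Rm
# target orientation: tool y down, z along +-filler y
def go(tf,tiltR=None,zs=1):
    s,p,Rm=st()
    y=-ez; z=zs*ey; x=np.cross(y,z); T=np.c_[x,y,z]
    if tiltR is not None: T=tiltR.as_matrix()@T
    rv=R.from_matrix(Rm.T@T).as_rotvec()
    dp=w(tf)-p
    print("t",round(s["t"],2),"at f",np.round(f(p)*1e3,1),"F(filler)",np.round(F.T@s["contact_force"],1),"q",np.round(s["joint_positions"],2),"gap",round(s["finger_gap"],2))
    print("rot units",np.round(rv/np.pi,4),"deg",np.round(np.degrees(rv),1))
    print("shift units now-tool",np.round(Rm.T@dp/.2,4)," target-tool",np.round(T.T@dp/.2,4))
E
python3 - <<'E'
from h import *
s,p,Rm=st(); print(Rm)
c=manip.camera_params("wrist")["world_from_camera"]; print("cam in tool",Rm.T@(c[:3,3]-p))
go([-.178,0,.231]); go([-.178,0,.231],zs=-1)
E
```

```text
[[ 9.49629739e-01  6.72708414e-06  3.13374151e-01]
 [-3.13374151e-01  3.61200793e-05  9.49629738e-01]
 [-4.93086003e-06 -9.99999999e-01  3.64087957e-05]]
cam in tool [-0.08570438 -0.1544154   0.00043263]
t 0.8 at f [-591.6 -129.4  230.6] F(filler) [ 1.6  0.4 -0.5] q [ 1.07  0.53  1.43  0.    1.18 -0.18] gap 1.0
rot units [-0.      0.2869 -0.    ] deg [-0.  51.6 -0. ]
shift units now-tool [ 1.791  -0.0021 -1.2199]  target-tool [ 2.0681 -0.0021  0.6472]
t 0.8 at f [-591.6 -129.4  230.6] F(filler) [ 1.6  0.4 -0.5] q [ 1.07  0.53  1.43  0.    1.18 -0.18] gap 1.0
rot units [-0.     -0.7131  0.    ] deg [  -0.  -128.4    0. ]
shift units now-tool [ 1.791  -0.0021 -1.2199]  target-tool [-2.0681 -0.0021 -0.6472]
```

```bash
python3 -m jog '[0,0,0,0,0.0359,0,0, 0,0,0,0,0.0359,0,0, 0,0,0,0,0.0359,0,0, 0,0,0,0,0.0359,0,0, 0,0,0,0,0.0359,0,0]' 20
python3 -m jog '[0.1,0,0.03,0,0.0359,0,0, 0.15,0,0.05,0,0.0359,0,0, 0.15,0,0.05,0,0.0359,0,0, 0.15,0,0.05,0,0,0,0, 0.15,0,0.05,0,0,0,0]'
python3 -c "
from h import *
go([-.178,0,.231])"
```

```text
t: 1.22
position: [0.1959, 0.5935, 0.2306]
ee_rot: [-0.638, 0.304, -0.304, 0.639]
contact_force: [0.8, 0.3, 0.4]
finger_gap: 0.705
t: 1.63
position: [0.3005, 0.4894, 0.2306]
ee_rot: [-0.579, 0.405, -0.405, 0.58]
contact_force: [1.1, 0.7, 0.3]
finger_gap: 0.322
t 1.63 at f [-457.9  -67.   230.6] F(filler) [-0.2  1.3  0.3] q [ 0.83  0.46  1.56 -0.    1.12  0.48] gap 0.32
rot units [-0.0001 -0.0002 -0.    ] deg [-0. -0. -0.]
shift units now-tool [ 1.3991 -0.0021  0.3359]  target-tool [ 1.3994 -0.002   0.3348]
```

```bash
python3 -m jog '[0.15,0,0.04,0,0,0,0, 0.15,0,0.04,0,0,0,0, 0.15,0,0.04,0,0,0,0, 0.15,0,0.04,0,0,0,0, 0.15,0,0.04,0,0,0,0]'
python3 -m jog '[0.15,0,0.03,0,0,0,0, 0.15,0,0.03,0,0,0,0, 0.15,0,0.03,0,0,0,0, 0.15,0,0.02,0,0,0,0, 0,0,0,0,0,0,0]'
python3 - <<'E'
from h import *
go([-.178,0,.056])
im,d=manip.read_camera("wrist"); cv2.imwrite("pics/w1.png",im[:,:,::-1])
np.save("w1_d.npy",d)
E
```

```text
t: 2.05
position: [0.3893, 0.3617, 0.2307]
ee_rot: [-0.579, 0.405, -0.405, 0.58]
contact_force: [0.5, 0.7, 0.3]
finger_gap: 0.019
t: 2.47
position: [0.4534, 0.2539, 0.2308]
ee_rot: [-0.578, 0.406, -0.408, 0.578]
contact_force: [0.1, 0.4, 0.1]
finger_gap: 0.007
t 2.47 at f [-184.2   -4.2  230.8] F(filler) [-0.3  0.2  0.1] q [ 0.3   0.39  1.7  -0.    1.06 -0.05] gap 0.01
rot units [-0.0006 -0.0018  0.0008] deg [-0.1 -0.3  0.1]
shift units now-tool [0.0288 0.8743 0.0198]  target-tool [0.031  0.8741 0.0212]
```

View pics/w1.png

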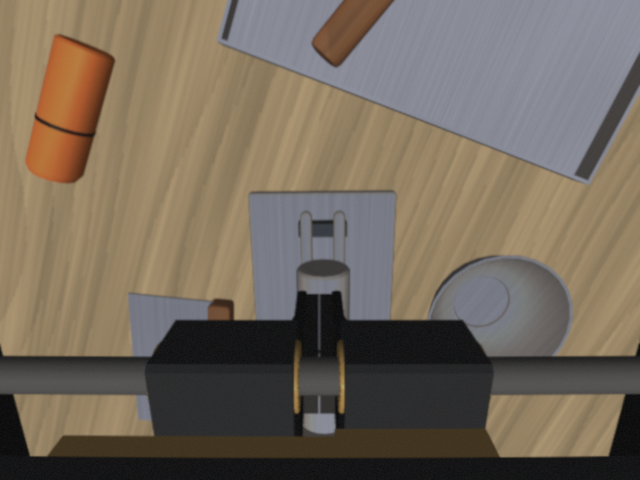

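Wrist view: the closed fingers (u≈320) are in line with the sleeve (u≈323, rear end v≈270), and the rails' open end is at (322,215). Now I'll descend behind the sleeve.

```bash
python3 -m jog '[0.02,0,0.02,0,-0.0015,0,0, 0,0.19,0,0,0,0,0, 0,0.19,0,0,0,0,0, 0,0.19,0,0,0,0,0, 0,0,0,0,0,0,0]'
python3 - <<'E'
from h import *
go([-.178,0,.056])
im,d=manip.read_camera("wrist"); cv2.imwrite("pics/w2.png",im[:,:,::-1])
E
```

```text
t: 2.93
position: [0.4501, 0.2548, 0.1099]
ee_rot: [0.585, -0.407, 0.4, -0.576]
contact_force: [-0.5, 0.0, -0.7]
finger_gap: 0.008
t 2.93 at f [-186.2   -7.   109.9] F(filler) [-0.2 -0.4 -0.7] q [ 0.3   0.57  1.8   0.    0.79 -0.06] gap 0.01
rot units [ 0.0049  0.0017 -0.0003] deg [ 0.9  0.3 -0.1]
shift units now-tool [0.0412 0.2689 0.0392]  target-tool [0.0408 0.2695 0.0352]
```

View pics/w2.png

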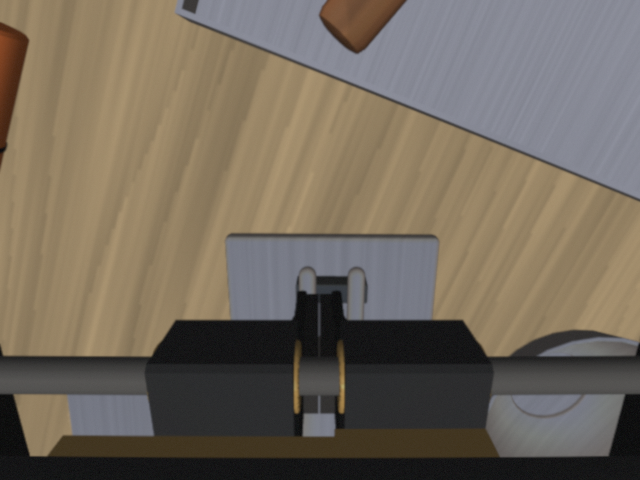

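```bash
python3 -m jog '[0.03,0,0.03,0.002,0,0,0, 0,0,0,0,0,0,0, 0,0,0,0,0,0,0]'
python3 - <<'E'
from h import *
go([-.178,0,.056])
E
```

```text
t: 3.23
position: [0.4656, 0.2526, 0.1193]
ee_rot: [-0.577, 0.401, -0.407, 0.584]
contact_force: [0.2, 0.5, 0.3]
finger_gap: 0.008
t 3.23 at f [-178.8    6.8  119.3] F(filler) [-0.4  0.4  0.3] q [ 0.29  0.56  1.78  0.    0.79 -0.07] gap 0.01
rot units [-0.0041  0.0012  0.0001] deg [-0.7  0.2  0. ]
shift units now-tool [ 0.0037  0.3162 -0.038 ]  target-tool [ 0.004   0.3167 -0.0339]
```

```bash
python3 -m jog '[0,0,0,0,0,0,0, 0,0,0,0,0,0,0, 0,0,0,0,0,0,0, 0,0,0,0,0,0,0]'
python3 - <<'E'
from h import *
go([-.178,0,.056])
E
```

```text
t: 3.57
position: [0.4633, 0.252, 0.1173]
ee_rot: [-0.578, 0.402, -0.406, 0.582]
contact_force: [0.2, 0.7, 0.0]
finger_gap: 0.007
t 3.57 at f [-178.9    4.4  117.3] F(filler) [-0.6  0.4  0. ] q [ 0.29  0.56  1.78  0.    0.78 -0.07] gap 0.01
rot units [-0.0024  0.0012  0.    ] deg [-0.4  0.2  0. ]
shift units now-tool [ 0.0046  0.3062 -0.0243]  target-tool [ 0.0047  0.3064 -0.022 ]
```

```bash
python3 -m jog '[0.005,0.06,-0.02,-0.002,0.001,0,0, 0,0.1,0,0,0,0,0, 0,0.1,0,0,0,0,0, 0,0.04,0,0,0,0,0, 0,0,0,0,0,0,0]'
python3 -m jog '[0,0,0,0,0,0,0, 0,0,0,0,0,0,0]'
python3 - <<'E'
from h import *
go([-.178,0,.056])
E
```

```text
t: 3.98
position: [0.4585, 0.2491, 0.0549]
ee_rot: [0.581, -0.406, 0.404, -0.579]
contact_force: [0.7, -0.3, 0.1]
finger_gap: 0.001
t: 4.15
position: [0.4605, 0.2498, 0.0572]
ee_rot: [-0.579, 0.405, -0.405, 0.58]
contact_force: [-0.3, 0.9, -0.4]
finger_gap: 0.002
t 4.15 at f [-177.9    1.    57.2] F(filler) [-1.   0.  -0.4] q [ 0.28  0.67  1.82  0.    0.65 -0.07] gap 0.0
rot units [-0.0004  0.0002  0.    ] deg [-0.1  0.   0. ]
shift units now-tool [-0.0004  0.0062 -0.0048]  target-tool [-0.0004  0.0062 -0.0048]
```

```bash
python3 -m jog '[0.02,0,0,0,0,0,0, 0.04,0,0,0,0,0,0, 0.04,0,0,0,0,0,0, 0.04,0,0,0,0,0,0, 0.03,0,0,0,0,0,0]'
python3 -m jog '[0.03,0,0,0,0,0,0, 0.03,0,0,0,0,0,0, 0.03,0,0,0,0,0,0, 0.03,0,0,0,0,0,0, 0,0,0,0,0,0,0]'
python3 - <<'E'
from h import *
go([-.09,0,.056])
im,d=manip.read_camera("top"); cv2.imwrite("pics/t2.png",cv2.resize(im[130:290,135:355],None,fx=3.6,fy=3.6,interpolation=cv2.INTER_CUBIC)[:,:,::-1])
im,d=manip.read_camera("side"); cv2.imwrite("pics/s2.png",cv2.resize(im[120:290,190:390],None,fx=3.6,fy=3.6,interpolation=cv2.INTER_CUBIC)[:,:,::-1])
E
```

```text
t: 4.57
position: [0.4721, 0.2173, 0.0571]
ee_rot: [-0.579, 0.406, -0.405, 0.58]
contact_force: [-0.9, 5.0, 3.4]
finger_gap: 0.004
t: 4.98
position: [0.4806, 0.1943, 0.0569]
ee_rot: [-0.579, 0.405, -0.406, 0.58]
contact_force: [0.5, 0.2, 0.8]
finger_gap: 0.005
t 4.98 at f [-118.9    0.8   56.9] F(filler) [0.  0.6 0.8] q [ 0.17  0.67  1.83  0.    0.64 -0.18] gap 0.01
rot units [-0.0003 -0.0003  0.    ] deg [-0.1 -0.   0. ]
shift units now-tool [ 0.1443  0.0046 -0.0038]  target-tool [ 0.1443  0.0046 -0.0039]
```

View pics/t2.png

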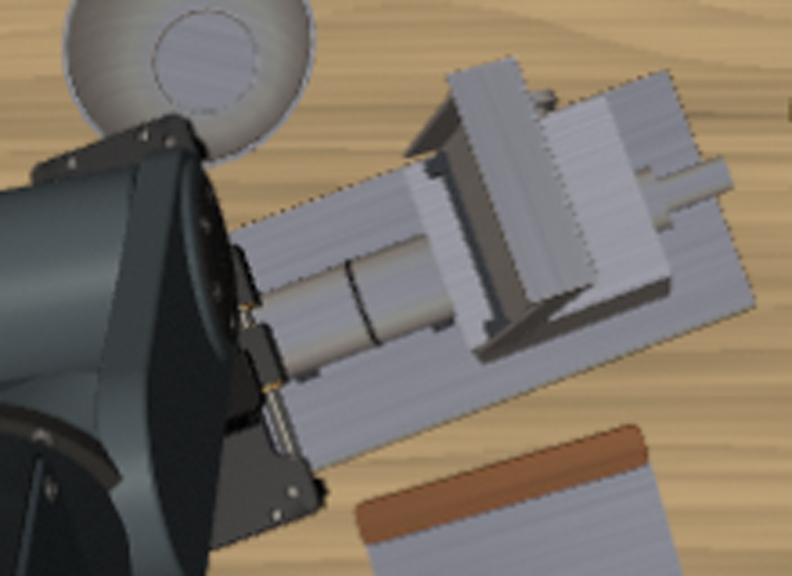

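View pics/s2.png

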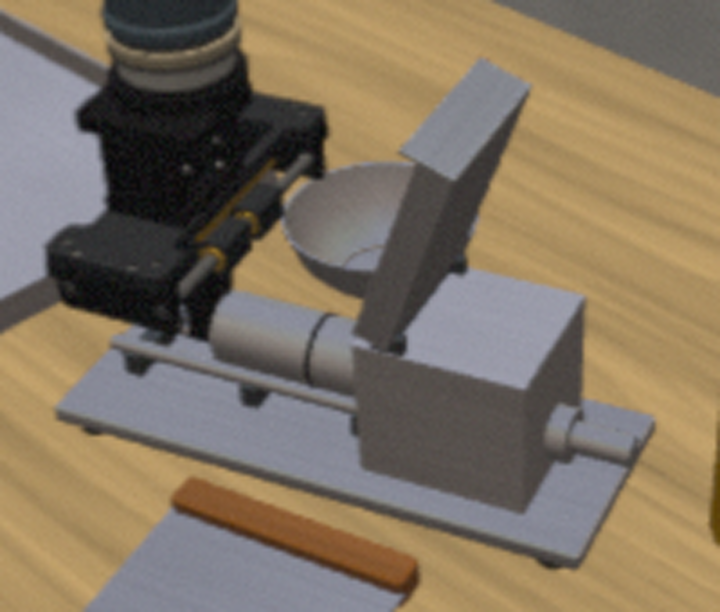

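Top crop: the nose has entered the bore, the line is at crop (362,302) and the block's front edge is around (440,270). Next I'll measure the line against the face in the top image, using brightness profiles.

```bash
cat > meas.py <<'E'
from h import *
from scipy.ndimage import map_coordinates
def run():
    im,d=manip.read_camera("top"); g=im.astype(float).mean(2)
    xs=np.arange(-.11,.02,.00025)
    L=[]
    for y in np.arange(-.012,.0121,.003):
        z=.060+np.sqrt(.022**2-y**2)
        pr=proj("top",[w([x,y,z]) for x in xs]); v=map_coordinates(g,[pr[:,1],pr[:,0]],order=1)
        bg=np.median(v[(xs<-.0)]); k=np.clip(bg-12-v,0,None); m=(xs<-.004)&(xs>-.1)
        i=np.argmax(np.where(m,k,0)); sel=abs(xs-xs[i])<.005; L.append((k*xs)[sel].sum()/max(k[sel].sum(),1e-9))
    print("line x",np.round(np.array(L)*1e3,2),"median",np.median(L)*1e3)
    # front edge of block, plane z=.108, between sleeve and cover; brightness step
    E=[]
    for y in list(np.arange(-.040,-.030,.002))+list(np.arange(.03,.04,.002)):
        pr=proj("top",[w([x,y,.108]) for x in np.arange(-.012,.0121,.00025)]); v=map_coordinates(g,[pr[:,1],pr[:,0]],order=1)
        q=np.gradient(cv2.GaussianBlur(v.reshape(-1,1),(1,9),0).ravel()); E.append((np.arange(-.012,.0121,.00025)[np.argmax(abs(q))]*1e3,round(q[np.argmax(abs(q))],1)))
    print("edge",E)
    # depth-based: block top points
    uv,P=cloud("top",d); Q=(P-O)@F
    b=(abs(Q[:,2]-.108)<.005)&(abs(Q[:,1])<.04)&(Q[:,0]>-.02)&(Q[:,0]<.02); print("depth block front x",np.round(np.percentile(Q[b,0],[0,1,3])*1e3,1))
    b=(abs(Q[:,2]-.108)<.005)&(abs(Q[:,1])<.04)&(Q[:,0]>.05)&(Q[:,0]<.13); print("depth block back x",np.round(np.percentile(Q[b,0],[97,99,100])*1e3,1))
    b=(Q[:,2]>.07)&(Q[:,2]<.09)&(abs(Q[:,1])<.02)&(Q[:,0]<-.02)&(Q[:,0]>-.14); print("sleeve z top",np.percentile(Q[b,2],90))
    b=(abs(Q[:,2]-.02)<.006)&(abs(Q[:,1])<.08)&(Q[:,0]>.1); print("plate end x",np.percentile(Q[b,0],[97,99,100]),"y",np.percentile(Q[b,1],[1,99]))
run()
E
python3 meas.py
```

```text
line x [ -89.93  -89.6   -89.38  -89.55  -88.95  -90.3   -41.95 -101.29 -101.43] median -89.60346408304575
edge [(np.float64(10.50000000000002), np.float64(-7.9)), (np.float64(10.00000000000002), np.float64(-7.1)), (np.float64(10.25000000000002), np.float64(-7.0)), (np.float64(10.50000000000002), np.float64(-3.8)), (np.float64(-0.2499999999999898), np.float64(2.3)), (np.float64(-1.499999999999991), np.float64(7.6)), (np.float64(0.25000000000001066), np.float64(1.6)), (np.float64(0.5000000000000109), np.float64(1.4)), (np.float64(0.5000000000000109), np.float64(1.5)), (np.float64(11.00000000000002), np.float64(-4.0)), (np.float64(10.50000000000002), np.float64(-7.2)), (np.float64(10.00000000000002), np.float64(-7.6))]
depth block front x [-0.3  0.   0.4]
depth block back x [ 99.   99.6 100.1]
sleeve z top 0.08175185170741028
plate end x [0.59416659 0.63793783 0.67942464] y [-0.07619414  0.06399083]
```

```bash
sed -i 's/(xs>-.1); *i=/(xs>-.1);i=/; s/m=(xs<-.004)&(xs>-.1)/m=(xs<-.003)\&(xs>-.06)/; s/bg=np.median(v\[(xs<-.0)\])/bg=np.median(v[(xs<-.01)\&(xs>-.06)])/; s/arange(-.012,.0121,.003)/arange(-.012,.0121,.002)/' meas.py; python3 meas.py; python3 -c "
from h import *
go([-.09,0,.056])"
```

```text
line x [-41.87 -41.89 -42.03 -42.17 -42.06 -41.98 -41.96 -41.98 -41.87 -41.94
 -42.22 -41.92 -41.96] median -41.96333162825962
edge [(np.float64(10.50000000000002), np.float64(-7.8)), (np.float64(10.25000000000002), np.float64(-7.0)), (np.float64(10.25000000000002), np.float64(-6.9)), (np.float64(10.50000000000002), np.float64(-3.7)), (np.float64(-0.49999999999999), np.float64(2.4)), (np.float64(-1.499999999999991), np.float64(7.6)), (np.float64(0.25000000000001066), np.float64(1.7)), (np.float64(0.25000000000001066), np.float64(1.4)), (np.float64(0.7500000000000111), np.float64(1.4)), (np.float64(11.00000000000002), np.float64(-3.8)), (np.float64(10.50000000000002), np.float64(-7.2)), (np.float64(10.00000000000002), np.float64(-7.6))]
depth block front x [-0.1  0.1  0.4]
depth block back x [ 99.   99.7 100.1]
sleeve z top 0.0816044159101021
plate end x [0.59312688 0.62824768 0.69283287] y [-0.07576632  0.06378913]
t 5.18 at f [-119.5    0.2   56.4] F(filler) [-0.3  0.8 -0.8] q [ 0.17  0.67  1.84 -0.    0.64 -0.18] gap 0.0
rot units [0.0001 0.0001 0.0001] deg [0. 0. 0.]
shift units now-tool [ 0.1475  0.0022 -0.0008]  target-tool [ 0.1475  0.0022 -0.0008]
```

```bash
python3 -m jog '[0.03,0,0,0,0,0,0, 0.03,0,0,0,0,0,0, 0.03,0,0,0,0,0,0, 0.03,0,0,0,0,0,0, 0.02,0,0,0,0,0,0]'
python3 -m jog '[0.01,0,0,0,0,0,0, 0.005,0,0,0,0,0,0, 0,0,0,0,0,0,0, 0,0,0,0,0,0,0]'
python3 meas.py; python3 -c "
from h import *
go([-.09,0,.056])"
```

```text
t: 5.6
position: [0.4885, 0.1697, 0.0566]
ee_rot: [0.58, -0.405, 0.404, -0.58]
contact_force: [-2.5, 4.2, 2.4]
finger_gap: 0.006
t: 5.93
position: [0.4904, 0.1657, 0.0564]
ee_rot: [0.58, -0.405, 0.405, -0.579]
contact_force: [-1.3, 3.8, 2.3]
finger_gap: 0.009
line x [-11.86 -57.82 -57.39 -57.88 -57.62 -57.75 -57.67 -57.46 -12.07 -12.22
 -12.07 -12.03 -12.21] median -57.39068575420243
edge [(np.float64(10.50000000000002), np.float64(-8.0)), (np.float64(10.00000000000002), np.float64(-7.3)), (np.float64(10.25000000000002), np.float64(-7.2)), (np.float64(10.50000000000002), np.float64(-3.9)), (np.float64(-0.2499999999999898), np.float64(2.4)), (np.float64(-1.499999999999991), np.float64(7.9)), (np.float64(0.25000000000001066), np.float64(1.6)), (np.float64(0.5000000000000109), np.float64(1.4)), (np.float64(0.25000000000001066), np.float64(1.5)), (np.float64(11.00000000000002), np.float64(-4.1)), (np.float64(10.50000000000002), np.float64(-7.5)), (np.float64(10.00000000000002), np.float64(-7.8))]
depth block front x [-0.2  0.   0.4]
depth block back x [ 98.9  99.7 100. ]
sleeve z top 0.08286709035051856
plate end x [0.58975926 0.63563543 0.68809288] y [-0.0778155   0.06416118]
t 5.98 at f [-88.6   0.2  56.4] F(filler) [-2.4 -0.1  2.3] q [ 0.11  0.67  1.84 -0.    0.64 -0.24] gap 0.0
rot units [0.0001 0.0001 0.    ] deg [0. 0. 0.]
shift units now-tool [-0.007   0.0022 -0.0011]  target-tool [-0.007   0.0022 -0.0011]
```

```bash
sed -i 's/(xs>-.06)/(xs>-.03)/g; s/(xs<-.01)/(xs<-.003)/; s/(xs<-.003)&(xs>-.03);i/(xs<-.001)\&(xs>-.03);i/' meas.py; python3 -m jog '[0.01,0,0,0,0,0,0, 0.01,0,0,0,0,0,0, 0.01,0,0,0,0,0,0, 0.005,0,0,0,0,0,0, 0,0,0,0,0,0,0]'
python3 -m jog '[0,0,0,0,0,0,0, 0,0,0,0,0,0,0]'
python3 meas.py|head -1; python3 - <<'E'
from h import *
go([-.09,0,.056])
im,d=manip.read_camera("top"); cv2.imwrite("pics/t3.png",cv2.resize(im[175:245,190:290],None,fx=7,fy=7,interpolation=cv2.INTER_CUBIC)[:,:,::-1])
E
```

```text
t: 6.4
position: [0.4931, 0.159, 0.0565]
ee_rot: [0.58, -0.405, 0.405, -0.58]
contact_force: [-1.6, 1.1, 0.8]
finger_gap: 0.007
t: 6.57
position: [0.4931, 0.1591, 0.0565]
ee_rot: [0.58, -0.405, 0.405, -0.58]
contact_force: [-0.8, 1.5, 0.2]
finger_gap: 0.003
line x [-4.84 -5.18 -5.08 -4.86 -4.96 -5.08 -5.11 -4.82 -5.09 -5.14 -4.74 -5.11
t 6.62 at f [-81.5   0.5  56.5] F(filler) [-1.3 -0.5  0.3] q [ 0.1   0.67  1.83 -0.    0.64 -0.25] gap 0.0
rot units [-0.0001  0.0002  0.0002] deg [-0.  0.  0.]
shift units now-tool [-0.0423  0.0023 -0.0026]  target-tool [-0.0423  0.0023 -0.0026]
```

View pics/t3.png

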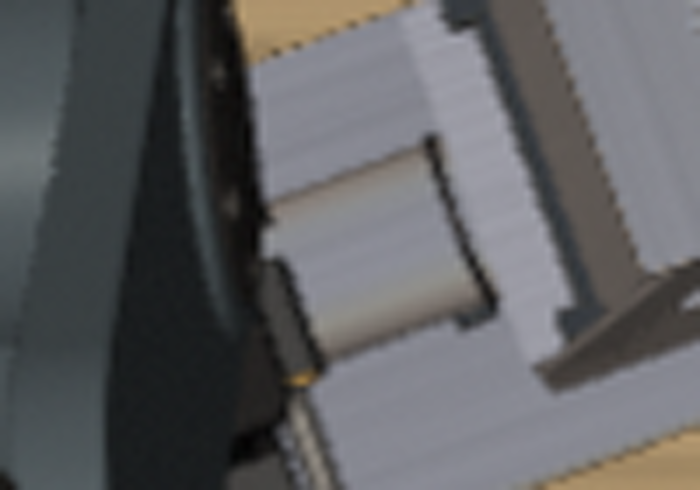

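```bash
python3 -m jog '[0.007,0,0,0,0,0,0, 0.007,0,0,0,0,0,0, 0.006,0,0,0,0,0,0, 0,0,0,0,0,0,0, 0,0,0,0,0,0,0]'
python3 meas.py|head -1; python3 - <<'E'
from h import *
go([-.09,0,.056])
im,d=manip.read_camera("top"); cv2.imwrite("pics/t4.png",cv2.resize(im[175:245,190:290],None,fx=7,fy=7,interpolation=cv2.INTER_CUBIC)[:,:,::-1])
E
```

```text
t: 7.08
position: [0.4944, 0.1556, 0.0565]
ee_rot: [-0.58, 0.405, -0.405, 0.58]
contact_force: [-0.4, 1.3, 0.4]
finger_gap: 0.002
line x [-2.23 -1.93 -1.99 -2.26 -1.78 -2.02 -1.99 -1.85 -2.   -1.95 -2.31 -2.18
t 7.13 at f [-77.7   0.5  56.5] F(filler) [-1.8  0.2  1.4] q [ 0.09  0.67  1.83 -0.    0.64 -0.26] gap 0.0
rot units [-0.0001  0.0001  0.0001] deg [-0.  0.  0.]
shift units now-tool [-0.0613  0.0026 -0.0022]  target-tool [-0.0613  0.0026 -0.0023]
```

View pics/t4.png

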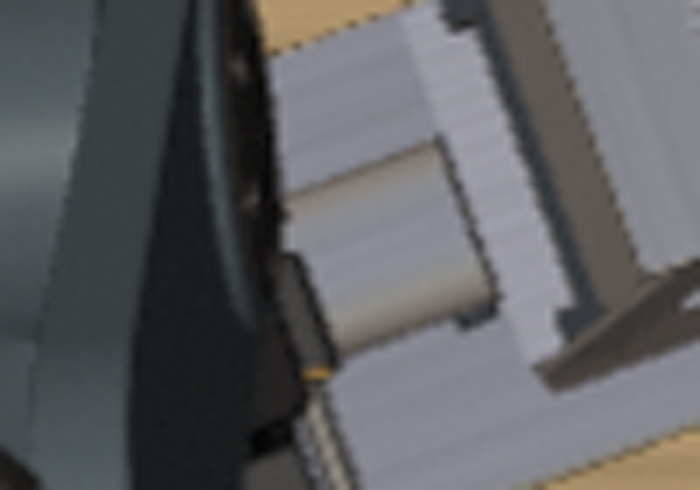

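```bash
python3 -m jog '[0.002,0,0,0,0,0,0, 0.002,0,0,0,0,0,0, 0,0,0,0,0,0,0, 0,0,0,0,0,0,0]'
python3 - <<'E'
from h import *
go([-.19,0,.056])
E
```

```text
t: 7.52
position: [0.4945, 0.155, 0.0565]
ee_rot: [-0.58, 0.405, -0.405, 0.58]
contact_force: [-1.5, 3.3, 1.4]
finger_gap: 0.008
t 7.52 at f [-77.2   0.4  56.5] F(filler) [-3.6 -0.3  1.4] q [ 0.09  0.67  1.83  0.    0.64 -0.26] gap 0.01
rot units [-0.      0.0002 -0.    ] deg [-0.  0. -0.]
shift units now-tool [-0.564   0.0028 -0.0015]  target-tool [-0.564   0.0027 -0.0018]
```

```bash
python3 -m jog '[-0.05,0,0,0,0,0,0, -0.15,0,0,0,0,0,0, -0.15,0,0,0,0,0,0, -0.1,0,0,0,0,0,0, 0,-0.1,0,0,0,0,0]'
python3 -m jog '[0,-0.2,0,0,0,0,0, 0,-0.2,0,0,0,0,0, 0,-0.2,0,0,0,0,0, -0.15,-0.1,0,0,0,0,0, -0.1,0,0,0,0,0,0]'
cat > rear.py <<'E'
from h import *
from scipy.ndimage import map_coordinates
def prof(g,lo,hi,y,z):
    xs=np.arange(lo,hi,.00025); pr=proj("top",[w([x,y,z]) for x in xs]); return xs,map_coordinates(g,[pr[:,1],pr[:,0]],order=1)
def rear(g,x0):
    o=[]
    for y in np.arange(-.008,.0081,.002):
        z=.06+np.sqrt(.022**2-y*y); xs,v=prof(g,x0-.01,x0+.01,y,z)
        q=np.gradient(cv2.GaussianBlur(v.reshape(-1,1),(1,9),0).ravel()); i=np.argmax(abs(q)); o.append((xs[i]*1e3))
    return np.round(o,2)
def line(g,x0):
    o=[]
    for y in np.arange(-.01,.0101,.002):
        z=.06+np.sqrt(.022**2-y*y); xs,v=prof(g,x0-.008,x0+.008,y,z); k=np.clip(np.median(v)-12-v,0,None); o.append((k*xs).sum()/k.sum()*1e3)
    return np.round(o,2)
if __name__=="__main__":
    g0=cv2.imread("pics/top0.png").astype(float).mean(2)
    print("t0 line",line(g0,-.076),"rear",rear(g0,-.141))
    im,d=manip.read_camera("top"); g=im.astype(float).mean(2); print("rear now",rear(g,-.066))
    cv2.imwrite("pics/t5.png",cv2.resize(im[130:290,135:355],None,fx=3.6,fy=3.6,interpolation=cv2.INTER_CUBIC)[:,:,::-1])
    im,d=manip.read_camera("wrist"); cv2.imwrite("pics/w5.png",im[:,:,::-1])
    im,d=manip.read_camera("side"); cv2.imwrite("pics/s5.png",cv2.resize(im[120:290,190:390],None,fx=3.6,fy=3.6,interpolation=cv2.INTER_CUBIC)[:,:,::-1])
E
python3 rear.py
```

```text
t: 7.93
position: [0.4596, 0.2416, 0.074]
ee_rot: [0.582, -0.405, 0.402, -0.579]
contact_force: [0.3, -0.1, -0.2]
finger_gap: 0.004
t: 8.35
position: [0.4496, 0.2884, 0.2222]
ee_rot: [-0.576, 0.403, -0.408, 0.583]
contact_force: [0.8, 0.3, -1.1]
finger_gap: 0.006
t0 line [-75.55 -75.59 -75.38 -75.33 -75.33 -75.64 -75.57 -75.54 -75.71 -75.45
 -75.4 ] rear [-147.   -147.   -147.25 -146.5  -147.5  -147.25 -139.25 -138.   -137.75]
rear now [-71.25 -70.75 -71.5  -70.75 -70.5  -71.75 -63.25 -62.75 -63.  ]
```

View pics/t5.png

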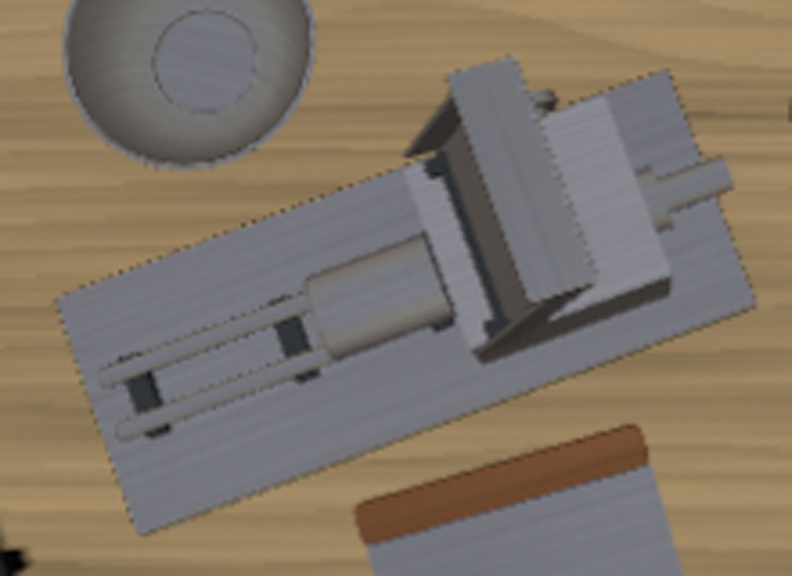

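View pics/w5.png

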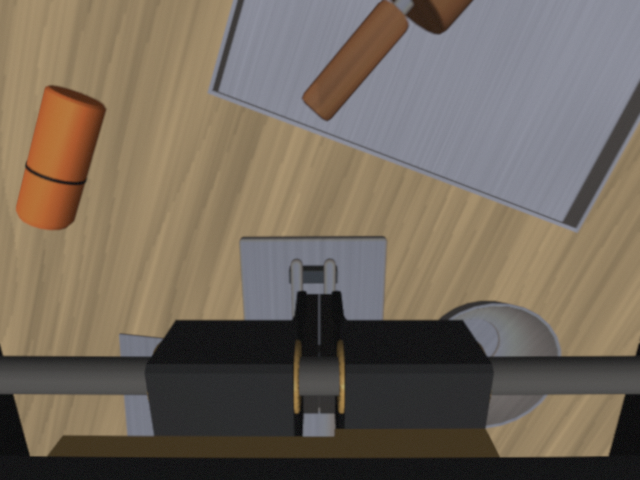

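View pics/s5.png

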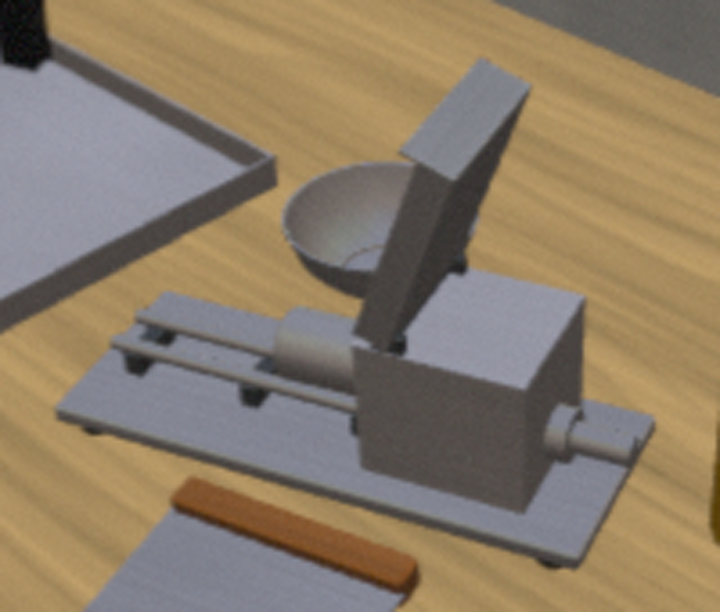

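Rear-end shift between the images (about 75.8 mm) against the 75.5 mm that was needed, and dead reckoning (-0.7 mm), put the line within 1 mm of the face. I'll look at it directly with the wrist camera from above and behind.

```bash
python3 - <<'E'
from h import *
go([-.036,0,.262])
E
```

```text
t 8.5 at f [-2.18e+02  1.00e-01  2.17e+02] F(filler) [0.9 0.3 0.6] q [ 0.36  0.42  1.69 -0.    1.04  0.01] gap 0.0
rot units [-0.0004  0.0011  0.0003] deg [-0.1  0.2  0.1]
shift units now-tool [ 0.9104 -0.2241 -0.0034]  target-tool [ 9.101e-01 -2.250e-01 -5.000e-04]
```

```bash
python3 -m jog '[0,-0.1,0,0,0,0,0, 0.1,-0.12,0,0,0,0,0, 0.15,0,0,0,0,0,0, 0.15,0,0,0,0,0,0, 0.15,0,0,0,0,0,0]'
python3 -m jog '[0.15,0,0,0,0,0,0, 0.12,0,0,0,0,0,0, 0.08,0,0,0,0,0,0, 0,0,0,0,0,0,0, 0,0,0,0,0,0,0]'
python3 -m jog '[0,0,0,0,0,0,0, 0,0,0,0,0,0,0]'
python3 - <<'E'
from h import *
go([-.036,0,.262])
P=manip.camera_params("wrist")
im,d=manip.read_camera("wrist"); cv2.imwrite("pics/w6.png",im[:,:,::-1]); np.save("w6.npy",d)
print(proj("wrist",[w([0,0,.082]),w([-.065,0,.082]),w([0,.045,.108])]))
E
```

```text
t: 8.92
position: [0.4843, 0.1811, 0.2599]
ee_rot: [0.58, -0.405, 0.405, -0.579]
contact_force: [0.5, -0.6, 0.4]
finger_gap: 0.005
t: 9.33
position: [0.508, 0.1159, 0.2594]
ee_rot: [0.58, -0.406, 0.405, -0.578]
contact_force: [-0.5, -0.5, -0.8]
finger_gap: 0.004
t: 9.5
position: [0.5075, 0.1179, 0.26]
ee_rot: [0.58, -0.405, 0.404, -0.58]
contact_force: [-0.2, -0.8, -0.4]
finger_gap: 0.005
t 9.5 at f [-3.79e+01 -1.00e-01  2.60e+02] F(filler) [ 0.7 -0.5 -0.4] q [ 0.01  0.35  1.65  0.    1.14 -0.34] gap 0.0
rot units [ 0.0004  0.0004 -0.0002] deg [ 0.1  0.1 -0. ]
shift units now-tool [ 0.0095 -0.01    0.0007]  target-tool [ 0.0095 -0.01    0.0007]
[[319.15989624 260.83832778]
 [319.31054151 183.03019612]
 [377.4550994  272.6359074 ]]
```

View pics/w6.png

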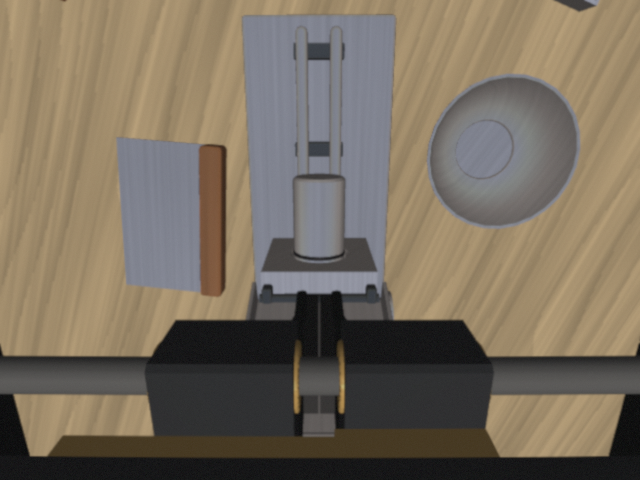

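```bash
python3 - <<'E'
import cv2
im=cv2.imread("pics/w6.png"); cv2.imwrite("pics/w6c.png",cv2.resize(im[225:300,270:370],None,fx=8,fy=8,interpolation=cv2.INTER_NEAREST))
print(im[250:268,[312,316,319,322,326],1])
E
```

```text
[[136 134 133 131 134]
 [136 135 134 132 133]
 [135 135 134 130 134]
 [135 135 133 133 134]
 [135 134 133 131 133]
 [132 131 132 129 129]
 [112 116 119 115 110]
 [ 72  82  91  81  68]
 [ 43  52  57  50  39]
 [ 52  52  53  49  52]
 [ 92  79  80  83  93]
 [122 112 110 110 122]
 [114 114 114 112 113]
 [ 83  88  89  88  83]
 [ 68  70  71  70  67]
 [ 66  68  69  69  68]
 [ 68  67  66  66  65]
 [ 67  67  66  66  67]]
```

View pics/w6c.png

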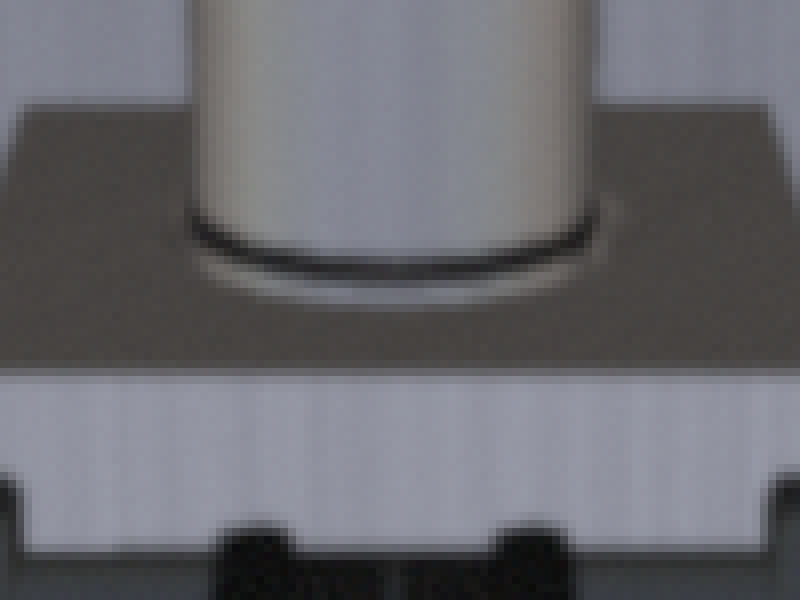

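```bash
python3 - <<'E'
from h import *
d=np.load("w6.npy")
rows=np.arange(248,276)
P=world("wrist",np.c_[np.full(len(rows),319),rows],d[rows,319])
for r,p in zip(rows,P): print(r,np.round(f(p)*1e3,1))
im=cv2.imread("pics/w6.png"); print(im[262:280,319,1], im[262:280,350,1])
print(proj("wrist",[w([0,0,z]) for z in (.082,.0835,.088,.108)]))
E
```

```text
248 [-12.4  -0.2  85.5]
249 [-11.3  -0.2  84.6]
250 [-10.5  -0.2  84.8]
251 [-9.4 -0.2 84.3]
252 [-8.2 -0.1 83.3]
253 [-7.6 -0.1 84. ]
254 [-7.1 -0.1 85.1]
255 [-5.8 -0.1 83.9]
256 [-5.  -0.1 84.1]
257 [-3.9 -0.1 83.3]
258 [-3.1 -0.1 83.6]
259 [-2.8 -0.1 85.2]
260 [-1.9 -0.1 85.1]
261 [-0.7 -0.1 84.3]
262 [ 0.1 -0.1 84.5]
263 [-0.9 -0.1 89.4]
264 [-1.4 -0.1 93.1]
265 [-1.  -0.1 94.4]
266 [-1.8 -0.2 98.5]
267 [-1.3 -0.2 99.4]
268 [ -0.8  -0.2 100.2]
269 [ -0.7  -0.2 102.2]
270 [ -0.9  -0.2 104.9]
271 [ -0.6  -0.2 106.3]
272 [ -1.   -0.2 109.3]
273 [ -0.   -0.2 109. ]
274 [  1.   -0.2 108.4]
275 [  1.4  -0.2 109.5]
[114  89  71  69  66  66  67  66  74 101 132 147 149 150 150 149 148 150] [ 67  68  67  67  67  68  68  69  75 101 133 148 151 152 150 151 151 150]
[[319.15989624 260.83832778]
 [319.1624697  261.47072531]
 [319.17031631 263.39897445]
 [319.207652   272.5747616 ]]
```

Wrist crop: the black line is at crop (390,270) and sits right at the bore mouth. A narrow bright band between line and face could be the mouth's edge ring or sleeve still proud, so I'll take a closer, more oblique look before deciding.

```bash
python3 -m jog '[0,0,0,0,0,-0.0389,0, -0.02,0,0,0,0,-0.0389,0, -0.02,0,0,0,0,-0.0389,0, -0.02,0,0,0,0,-0.0389,0, 0,0,0,0,0,-0.0389,0]'
python3 -m jog '[0,0,0,0,0,0,0, 0,0,0,0,0,0,0]'
python3 - <<'E'
from h import *
go([-.071,0,.166],R.from_rotvec(-np.radians(35)*ey))
E
```

```text
t: 9.97
position: [0.5043, 0.1301, 0.2587]
ee_rot: [0.674, -0.209, 0.562, -0.431]
contact_force: [-0.5, -0.3, -0.8]
finger_gap: 0.004
t: 10.13
position: [0.5033, 0.1303, 0.2566]
ee_rot: [0.676, -0.211, 0.558, -0.432]
contact_force: [-0.5, 0.0, 0.4]
finger_gap: 0.003
t 10.13 at f [-5.100e+01  1.000e-01  2.566e+02] F(filler) [-0.2 -0.5  0.4] q [ 0.37  0.44  1.7  -0.69  1.12  0.35] gap 0.0
rot units [-0.0002  0.0019 -0.0006] deg [-0.   0.3 -0.1]
shift units now-tool [-0.3413  0.3145  0.0015]  target-tool [-0.342   0.3138 -0.0004]
```

```bash
python3 -m jog '[-0.1,0.08,0,0,0.002,0,0, -0.1,0.08,0,0,0,0,0, -0.1,0.08,0,0,0,0,0, -0.04,0.06,0,0,0,0,0, 0,0,0,0,0,0,0]'
python3 -m jog '[0,0,0,0,0,0,0, 0,0,0,0,0,0,0, 0,0,0,0,0,0,0]'
python3 - <<'E'
from h import *
go([-.071,0,.166],R.from_rotvec(-np.radians(35)*ey))
im,d=manip.read_camera("wrist"); cv2.imwrite("pics/w7.png",im[:,:,::-1]); np.save("w7.npy",d)
a=proj("wrist",[w([0,0,.082]),w([-.065,0,.082]),w([0,.045,.108]),w([0,0,.108]),w([0,0,.0835])]); print(a)
cv2.imwrite("pics/w7c.png",cv2.resize(im[190:290,250:390],None,fx=5.7,fy=5.7,interpolation=cv2.INTER_NEAREST)[:,:,::-1])
E
```

```text
t: 10.55
position: [0.4963, 0.1472, 0.1673]
ee_rot: [0.674, -0.215, 0.561, -0.429]
contact_force: [0.4, -0.1, -0.4]
finger_gap: 0.006
t: 10.8
position: [0.4984, 0.1481, 0.1711]
ee_rot: [0.672, -0.213, 0.564, -0.431]
contact_force: [0.1, -0.7, 0.0]
finger_gap: 0.007
t 10.8 at f [-69.4   1.7 171.1] F(filler) [ 0.7 -0.1  0. ] q [ 0.4   0.58  1.76 -0.75  0.99  0.54] gap 0.01
rot units [-0.0007 -0.0028 -0.0001] deg [-0.1 -0.5 -0. ]
shift units now-tool [-0.0212  0.016  -0.0086]  target-tool [-0.0213  0.016  -0.0084]
[[316.87662566 248.93438403]
 [315.76941225 177.99282945]
 [388.99947373 281.73601053]
 [317.10444595 282.47281506]
 [316.88906916 250.76784273]]
```

View pics/w7.png

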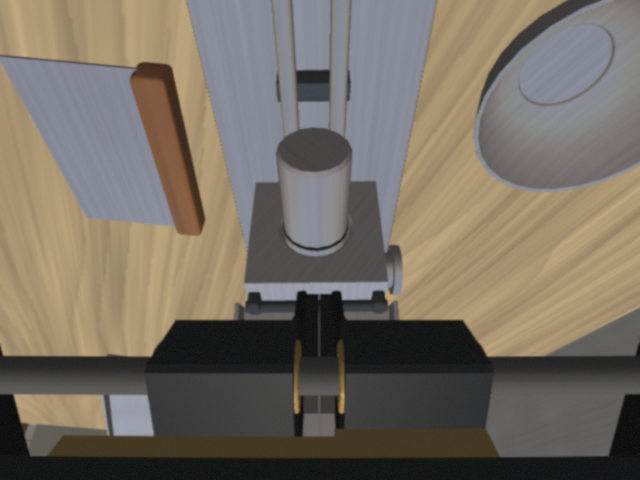

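View pics/w7c.png

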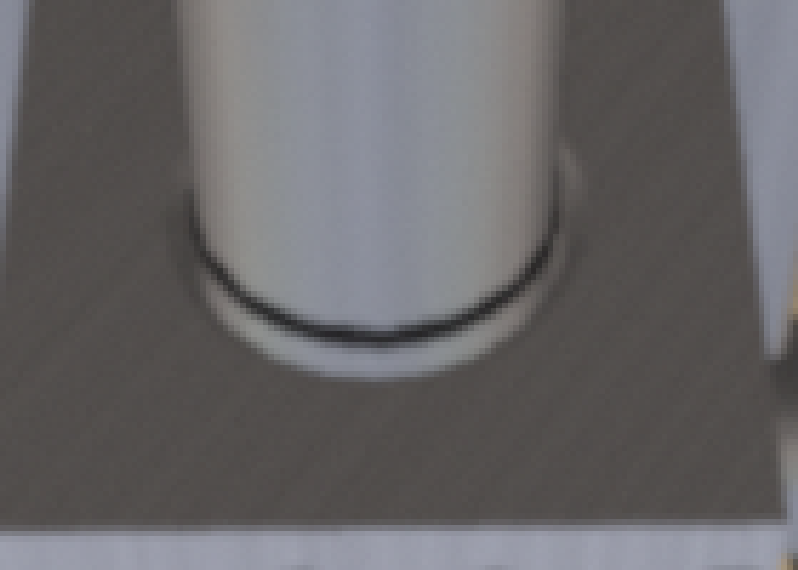

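The oblique crop shows a countersunk mouth. The hole's rim on the face is about 27.7 mm in radius, and the bright band is sleeve visible inside the countersink. The line (crop (375,338)) is at the face plane to within about 1 mm. To be exact I'll fit the camera to the face's own edges, using PnP on both wrist pictures.

```bash
cat > pnp.py <<'E'
from h import *
from scipy.optimize import least_squares
from scipy.ndimage import map_coordinates
import sys
def analyse(fn,camT):
    g=cv2.imread(fn).astype(float).mean(2); p=manip.camera_params("wrist")
    K=np.array([[p["fx"],0,p["cx"]],[0,p["fy"],p["cy"]],[0,0,1]])
    def cams(rt): return rt[:3],rt[3:]
    T=np.linalg.inv(camT)@np.block([[F,O[:,None]],[np.zeros((1,3)),np.ones((1,1))]])
    rt0=np.r_[cv2.Rodrigues(T[:3,:3])[0].ravel(),T[:3,3]]
    pj=lambda rt,X: cv2.projectPoints(np.asarray(X,float).reshape(-1,1,3),rt[:3],rt[3:],K,p["dist"])[0].reshape(-1,2)
    # edge samples: points on edge, search direction (model)
    S=[]
    for y in np.r_[np.arange(-.042,.0421,.004)]: S.append(([0,y,.108],[0,0,1],.012))      # face top edge
    for y in list(np.arange(-.042,-.030,.003))+list(np.arange(.030,.0421,.003)): S.append(([0,y,.020],[0,0,1],.012)) # face foot
    for z in np.arange(.03,.10,.006):
        S.append(([0,.045,z],[0,1,0],.006)); S.append(([0,-.045,z],[0,1,0],.006))
    for x in np.arange(-.20,-.03,.01):
        for s in (1,-1): S.append(([x,s*.065,.020],[0,1,0],.008))
    obs=[];mod=[];nn=[]
    for P,dr,h in S:
        P=np.array(P);dr=np.array(dr)
        a,b=pj(rt0,[P-dr*h,P+dr*h]); L=np.linalg.norm(b-a); n=(b-a)/L
        s=np.arange(0,L,.2); q=a+s[:,None]*n
        if q.min()<2 or q[:,0].max()>637 or q[:,1].max()>290: continue
        v=cv2.GaussianBlur(map_coordinates(g,[q[:,1],q[:,0]],order=1).reshape(-1,1),(1,11),0).ravel(); gr=abs(np.gradient(v)); gr[:3]=0;gr[-3:]=0
        i=np.argmax(gr)
        if gr[i]<1.2: continue
        k=slice(max(i-6,0),i+7); obs.append(a+n*(s[k]*gr[k]).sum()/gr[k].sum()); mod.append(P); nn.append(n)
    obs,mod,nn=map(np.array,(obs,mod,nn))
    res=lambda rt: ((pj(rt,mod)-obs)*nn).sum(1)
    r=least_squares(res,rt0,loss="soft_l1",f_scale=.4); rt=r.x
    e=res(rt); print(fn,"n",len(obs),"med|res| before",np.round(np.median(abs(res(rt0))),2),"after",np.round(np.median(abs(e)),2))
    for nm,m in (("top",mod[:,2]==.108),("foot",(mod[:,2]==.02)&(mod[:,0]==0)),("sides",(mod[:,0]==0)&(abs(mod[:,1])==.045)),("plate",mod[:,0]<0)): print(nm,m.sum(),np.round(np.median(e[m]),2) if m.any() else "")
    for name,q in (("nominal",rt0),("fitted",rt)):
        o=[]
        for th in np.radians(np.arange(-40,41,8)):
            xs=np.arange(-.005,.0051,.0001); X=np.c_[xs,np.full_like(xs,.022*np.sin(th)),np.full_like(xs,.06+.022*np.cos(th))]
            u=pj(q,X); v=map_coordinates(g,[u[:,1],u[:,0]],order=1); i=np.argmin(v); 
            hi=min(v[max(i-30,0):i].max() if i>0 else 255,v[i:i+25].max()); k=np.clip(hi-8-v,0,None); k[abs(xs-xs[i])>.0025]=0; o.append((k*xs).sum()/k.sum()*1e3)
        print(name,"line x mm",np.round(o,2),"median",round(np.median(o),2))
E
python3 - <<'E'
from pnp import *
c=np.array(manip.camera_params("wrist")["world_from_camera"])
analyse("pics/w7.png",c)
# w6 pose: tool at f(-37.9,-.1,260), upright
s,p,Rm=st(); rel=np.linalg.inv(np.block([[Rm,p[:,None]],[np.zeros((1,3)),np.ones((1,1))]]))@c
Rt=R.from_quat([0.58,-0.405,0.404,-0.58]).as_matrix()
analyse("pics/w6.png",np.block([[Rt,np.array([.5075,.1179,.26])[:,None]],[np.zeros((1,3)),np.ones((1,1))]])@rel)
E
```

```text
pics/w7.png n 47 med|res| before 1.28 after 0.18
top 0 
foot 10 0.0
sides 24 0.01
plate 13 -0.07
nominal line x mm [ 1.15  0.76  0.52  0.15 -0.07  0.05 -0.49 -0.66 -0.66 -1.1  -1.09] median -0.07
fitted line x mm [3.43 3.22 3.19 3.14 2.92 3.22 2.89 2.8  3.02 2.82 2.77] median 3.02
pics/w6.png n 82 med|res| before 0.72 after 0.22
top 22 -0.05
foot 10 -0.05
sides 24 -0.08
plate 26 0.18
nominal line x mm [-1.01 -1.25 -1.23 -1.44 -1.44 -1.44 -1.6  -1.52 -1.48 -1.55 -1.59] median -1.44
fitted line x mm [-0.65 -0.8  -0.78 -0.88 -0.91 -0.83 -0.93 -0.88 -0.72 -0.8  -0.78] median -0.8
```

```bash
sed -i 's/or q\[:,1\].max()>290: continue/or q[:,1].max()>305 or (q[:,1].max()>288 and 285<q[:,0].mean()<352): continue/; s/\[0,0,1\],.012))      # face top/[0,0,1],.006))      # face top/' pnp.py
python3 - <<'E'
from pnp import *
c=np.array(manip.camera_params("wrist")["world_from_camera"])
analyse("pics/w7.png",c)
E
```

```text
pics/w7.png n 59 med|res| before 1.1 after 0.26
top 12 -0.2
foot 10 0.3
sides 24 -0.02
plate 13 0.33
nominal line x mm [ 1.15  0.76  0.52  0.15 -0.07  0.05 -0.49 -0.66 -0.66 -1.1  -1.09] median -0.07
fitted line x mm [1.01 0.74 0.69 0.65 0.38 0.71 0.43 0.37 0.66 0.58 0.6 ] median 0.65
```

The four estimates of the line relative to the face are -0.8, -0.7, +0.3 and +0.65 mm, so about 0. I'm leaving the sleeve there. Now the cover: retreat up, go over it, come down behind it and push.

```bash
python3 -m jog '[0,-0.15,0,0,0,0.0389,0, 0,-0.18,0,0,0,0.0389,0, 0,-0.18,0,0,0,0.0389,0, 0,-0.18,0,0,0,0.0389,0, 0,-0.15,0,0,0,0.0389,0]'
python3 -m jog '[0,0,0,0,0,0,0, 0,0,0,0,0,0,0]'
python3 - <<'E'
from h import *
go([.125,0,.335])
E
```

```text
t: 11.27
position: [0.4769, 0.2058, 0.329]
ee_rot: [-0.575, 0.405, -0.406, 0.584]
contact_force: [-0.0, -1.8, -1.9]
finger_gap: 0.007
t: 11.43
position: [0.4783, 0.2028, 0.3275]
ee_rot: [-0.575, 0.404, -0.41, 0.581]
contact_force: [-0.2, 0.2, -0.8]
finger_gap: 0.009
t 11.43 at f [-127.6    1.6  327.5] F(filler) [-0.3 -0.1 -0.8] q [ 0.19  0.27  1.57  0.    1.29 -0.16] gap 0.01
rot units [-0.0035 -0.0024  0.0006] deg [-0.6 -0.4  0.1]
shift units now-tool [ 1.263  -0.0352  0.0019]  target-tool [ 1.2629 -0.0374 -0.008 ]
```

```bash
python3 -m jog '[0.05,-0.03,0,-0.003,-0.002,0,0, 0.15,0,0,0,0,0,0, 0.18,0,0,0,0,0,0, 0.18,0,0,0,0,0,0, 0.18,0,0,0,0,0,0]'
python3 -m jog '[0.18,0,0,0,0,0,0, 0.18,0,0,0,0,0,0, 0.12,0,0,0,0,0,0, 0.04,0,0,0,0,0,0, 0,0,0,0,0,0,0]'
python3 -m jog '[0,0,0,0,0,0,0, 0,0,0,0,0,0,0]'
python3 - <<'E'
from h import *
go([.12,0,.21])
im,d=manip.read_camera("side"); cv2.imwrite("pics/s8.png",im[:,:,::-1])
E
```

```text
t: 11.85
position: [0.5265, 0.0645, 0.3287]
ee_rot: [0.583, -0.406, 0.402, -0.578]
contact_force: [0.9, 0.9, -0.6]
finger_gap: 0.004
t: 12.27
position: [0.5632, -0.0337, 0.3285]
ee_rot: [0.582, -0.407, 0.403, -0.577]
contact_force: [-0.9, 0.5, -0.2]
finger_gap: 0.006
t: 12.43
position: [0.5624, -0.0307, 0.3295]
ee_rot: [0.582, -0.406, 0.402, -0.578]
contact_force: [0.5, 0.9, 0.2]
finger_gap: 0.003
t 12.43 at f [1.206e+02 3.000e-01 3.295e+02] F(filler) [-0.7  0.8  0.2] q [-0.25  0.35  1.46 -0.    1.35 -0.6 ] gap 0.0
rot units [ 0.0024  0.0011 -0.0005] deg [ 0.4  0.2 -0.1]
shift units now-tool [-0.0018  0.5975  0.0028]  target-tool [-0.0028  0.5975 -0.0017]
```

View pics/s8.png

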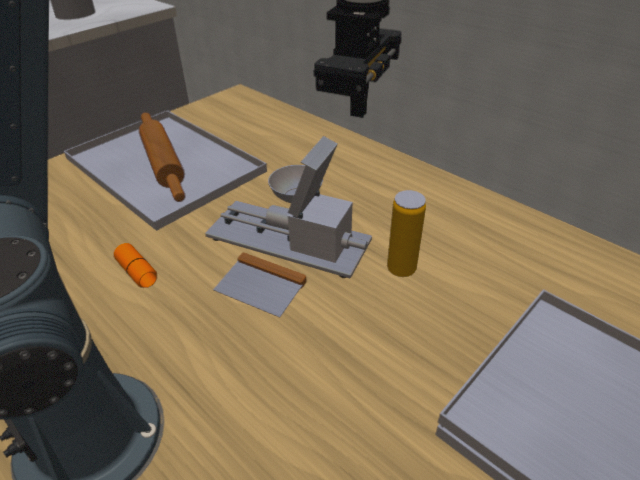

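Side view: fingertips at (358,110), behind and above the cover edge (328,145), and clear of the can at (407,195). Descending.

```bash
python3 -m jog '[0,0.1,0,0.002,0,0,0, 0,0.15,0,0,0,0,0, 0,0.15,0,0,0,0,0, 0,0.15,0,0,0,0,0, 0,0.05,0,0,0,0,0]'
python3 -m jog '[0,0,0,0,0,0,0, 0,0,0,0,0,0,0, 0,0,0,0,0,0,0]'
python3 - <<'E'
from h import *
go([0,0,.21])
im,d=manip.read_camera("side"); cv2.imwrite("pics/s9.png",cv2.resize(im[60:300,180:460],None,fx=2.4,fy=2.4)[:,:,::-1])
E
```

```text
t: 12.9
position: [0.5602, -0.0303, 0.2064]
ee_rot: [0.581, -0.407, 0.401, -0.58]
contact_force: [-1.2, 0.4, 0.5]
finger_gap: 0.004
t: 13.15
position: [0.5648, -0.0324, 0.212]
ee_rot: [-0.579, 0.403, -0.406, 0.581]
contact_force: [-0.3, -0.8, 0.1]
finger_gap: 0.001
t 13.15 at f [122.9   2.  212. ] F(filler) [ 0.7 -0.6  0.1] q [-0.25  0.47  1.61  0.    1.06 -0.61] gap 0.0
rot units [-0.0011  0.0008  0.0007] deg [-0.2  0.1  0.1]
shift units now-tool [-0.6147  0.0088 -0.0085]  target-tool [-0.6146  0.0101 -0.01  ]
```

View pics/s9.png

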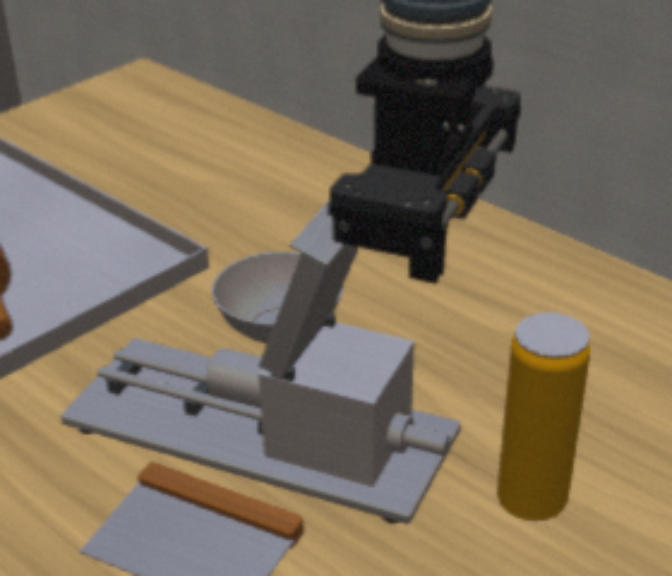

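```bash
python3 -m jog '[-0.04,0,0,0,0,0,0, -0.05,0,0,0,0,0,0, -0.05,0,0,0,0,0,0, -0.05,0,0,0,0,0,0, -0.05,0,0,0,0,0,0]'
python3 -m jog '[-0.04,0,0,0,0,0,0, -0.04,0,0,0,0,0,0, -0.04,0,0,0,0,0,0, 0,0,0,0,0,0,0]'
python3 - <<'E'
from h import *
go([0,0,.21])
im,d=manip.read_camera("side"); cv2.imwrite("pics/s10.png",cv2.resize(im[60:300,180:460],None,fx=2.4,fy=2.4)[:,:,::-1])
E
```

```text
t: 13.62
position: [0.5464, 0.0137, 0.2105]
ee_rot: [-0.58, 0.404, -0.405, 0.58]
contact_force: [-0.6, -0.3, 0.2]
finger_gap: 0.008
t: 13.95
position: [0.5375, 0.0367, 0.21]
ee_rot: [-0.58, 0.405, -0.404, 0.58]
contact_force: [-1.3, -0.8, 0.1]
finger_gap: 0.007
t 13.95 at f [4.87e+01 1.00e-01 2.10e+02] F(filler) [ 0.3 -1.6  0.1] q [-0.14  0.44  1.67  0.    1.03 -0.49] gap 0.01
rot units [ 0.0001  0.001  -0.0004] deg [ 0.   0.2 -0.1]
shift units now-tool [-2.434e-01  4.000e-04  2.000e-04]  target-tool [-2.434e-01  1.000e-04 -5.000e-04]
```

View pics/s10.png

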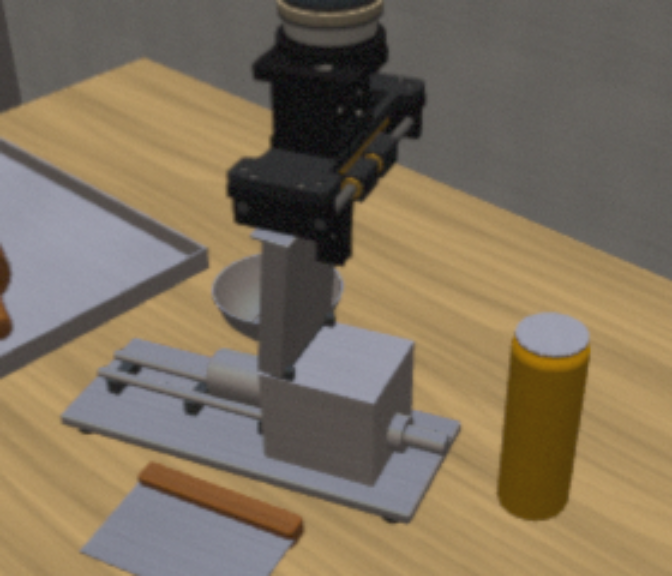

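The cover is nearly upright and following the fingers. Carry on past upright.

```bash
python3 -m jog '[-0.04,0,0,0,0,0,0, -0.04,0,0,0,0,0,0, -0.04,0,0,0,0,0,0, -0.04,0,0,0,0,0,0, -0.04,0,0,0,0,0,0]'
python3 -m jog '[-0.04,0,0,0,0,0,0, -0.02,0,0,0,0,0,0, 0,0,0,0,0,0,0, 0,0,0,0,0,0,0]'
python3 - <<'E'
from h import *
go([0,0,.21])
im,d=manip.read_camera("side"); cv2.imwrite("pics/s11.png",cv2.resize(im[60:300,180:460],None,fx=2.4,fy=2.4)[:,:,::-1])
E
```

```text
t: 14.42
position: [0.5243, 0.0734, 0.2101]
ee_rot: [-0.58, 0.405, -0.405, 0.58]
contact_force: [0.2, 0.0, -0.5]
finger_gap: 0.004
t: 14.75
position: [0.5207, 0.0841, 0.2102]
ee_rot: [-0.58, 0.404, -0.405, 0.58]
contact_force: [-0.3, -0.9, 0.2]
finger_gap: 0.007
t 14.75 at f [ -1.6   0.6 210.2] F(filler) [ 0.7 -0.6  0.2] q [-0.05  0.42  1.7  -0.    1.02 -0.41] gap 0.01
rot units [-0.0002  0.0008  0.0001] deg [-0.   0.1  0. ]
shift units now-tool [ 0.008   0.0011 -0.0028]  target-tool [ 0.008   0.0011 -0.0028]
```

View pics/s11.png

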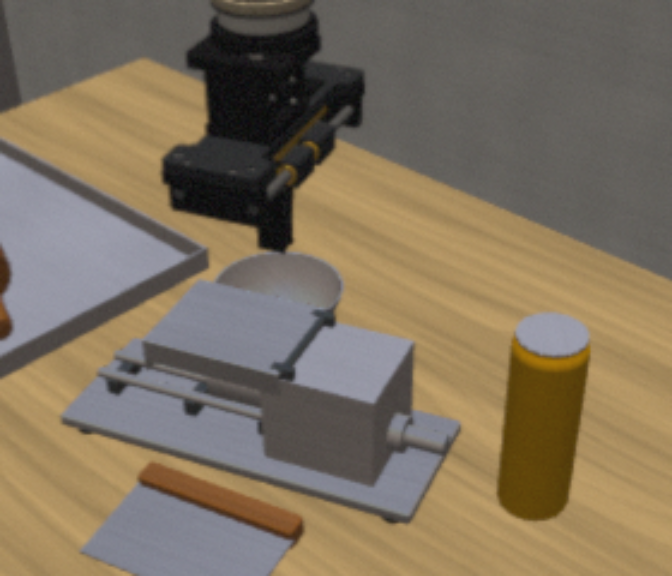

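The cover has fallen shut over the sleeve. I'll retreat upward and do the final checks.

```bash
python3 -m jog '[0,-0.1,0,0,0,0,0, 0,-0.15,0,0,0,0,0, 0,-0.15,0,0,0,0,0, -0.12,-0.1,0,0,0,0,0, -0.15,0,0,0,0,0,0]'
python3 -m jog '[-0.2,0,0,0,0,0,0, -0.2,0,0,0,0,0,0, -0.2,0,0,0,0,0,0, -0.2,0,0,0,0,0,0, -0.2,0,0,0,0,0,0]'
python3 -m jog '[-0.2,0,0,0,0,0,0, -0.1,0,0,0,0,0,0, 0,0,0,0,0,0,0, 0,0,0,0,0,0,0, 0,0,0,0,0,0,0]'
python3 - <<'E'
from h import *
im,d=manip.read_camera("side"); cv2.imwrite("pics/s12.png",im[:,:,::-1])
im,d=manip.read_camera("top"); cv2.imwrite("pics/t12.png",im[:,:,::-1])
uv,P=cloud("top",d); Q=(P-O)@F
b=(Q[:,2]>.09)&(Q[:,2]<.15)&(abs(Q[:,1])<.045)&(Q[:,0]>-.13)&(Q[:,0]<.015)
print("cover z by x",[(round(x,2),np.round(np.median(Q[b&(abs(Q[:,0]-x)<.01)][:,2]),4)) for x in (-.09,-.06,-.03,0)], "x min",Q[b,0].min())
for q in ["bowl","can","scraper"]: print(q,[(np.round(r["at"],4),round(r["p"],2)) for r in manip.recognise("top",q)][:1])
go([0,0,.3])
E
```

```text
t: 15.22
position: [0.506, 0.1333, 0.3151]
ee_rot: [-0.577, 0.402, -0.409, 0.581]
contact_force: [0.7, 0.5, -0.3]
finger_gap: 0.005
t: 15.63
position: [0.4324, 0.3234, 0.3103]
ee_rot: [-0.579, 0.405, -0.405, 0.58]
contact_force: [1.1, -0.4, -0.1]
finger_gap: 0.006
t: 16.05
position: [0.4126, 0.3777, 0.31]
ee_rot: [0.58, -0.404, 0.405, -0.58]
contact_force: [-0.1, 0.2, 0.0]
finger_gap: 0.004
cover z by x [(-0.09, np.float64(0.116)), (-0.06, np.float64(0.1162)), (-0.03, np.float64(0.1162)), (0, np.float64(0.116))] x min -0.10511839538272354
bowl [(array([0.6468, 0.2244, 0.0194]), 0.85)]
can [(array([ 0.5986, -0.1142,  0.1697]), 0.71)]
scraper [(array([0.3823, 0.0494, 0.0057]), 0.67)]
t 16.3 at f [-3.141e+02  1.000e-01  3.102e+02] F(filler) [-0.5  0.2  0.3] q [ 0.54  0.35  1.5  -0.    1.29  0.19] gap 0.01
rot units [-0.0002 -0.0001  0.    ] deg [-0. -0.  0.]
shift units now-tool [ 1.5705e+00  5.1300e-02 -1.0000e-04]  target-tool [ 1.5706e+00  5.1100e-02 -7.0000e-04]
```

View pics/t12.png

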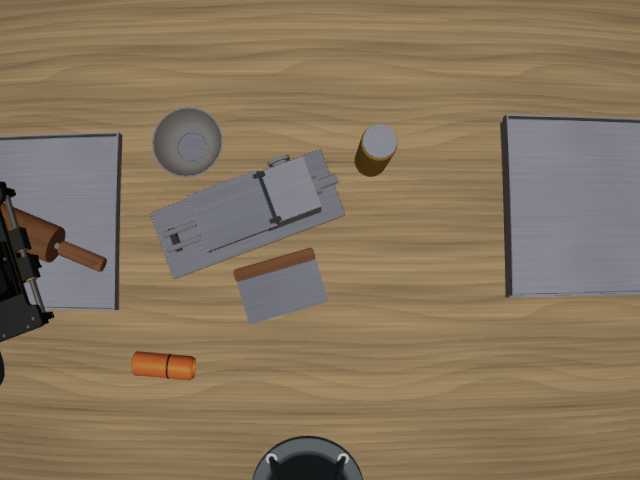

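View pics/s12.png

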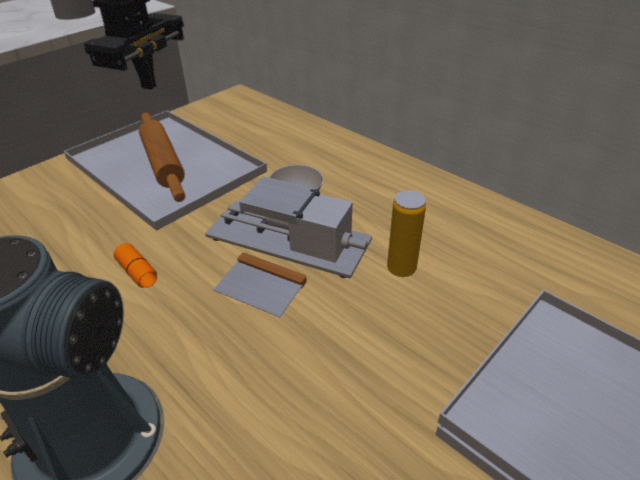

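The cover is level and shut: its surface is 116 mm up over its whole length and its edge is at x = -105 mm. In the top picture the bowl (187,142), can (377,148) and scraper (280,285) are where they were at the start, and the robot is clear of everything.

```bash
python3 -c "
from station import manip
print(manip.close_job())"
```

```text
the job is handed in; nothing more can be done
None
```

I pushed the sleeve into the bore until its black line was level with the block's face. Then I pushed the open cover past upright from behind, and it fell shut by itself. I handed the job in at about 16.3 s with the robot clear of everything.

- **Sleeve position:** the checks of the line against the face disagree slightly. They gave -0.7 mm (top camera plus travel), +0.3 mm (shift of the rear end), -0.8 mm (wrist view fitted to the block's edges) and +0.65 mm (oblique wrist view, poorer fit). Negative means short of the face and positive means past it. I took this as level to about ±0.8 mm and left it. I could not check it again once the cover was shut.
- **Cover:** shut and level, with its surface 116 mm up along its whole length and its edge at x = -105 mm.
- **Other things:** in the top picture the bowl, can and scraper look unmoved. The networks' positions for them agree with the start to about 4 mm, within their accuracy. The force readings taken during the job stayed within about 6 N.

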